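# Unlock the cam and push the damper clamp home

### The job

Close the clamp on the damper: with a fingertip push the cam's lever round until the cam is at its low point, the lever pointing straight forward alongside the damper, and only then push the follower slide forward, fully home on its stop. Do it all by pushing: do not grip or lift anything, leave the damper lying in its saddles and the other things on the bench where they are.

Things in the scene. Friction and masses are not known exactly. Their poses are not given: they have to be found in the camera images.
- fixture: Damper clamping fixture on the bench: dark steel base plate 16 mm thick with an outrigger plate at its left for the cam. Origin on the bench under the slide's track; x = forward along the track (away from the robot), y = left, to the cam, z up. Base spans x -130 to 365, y -60 to 60 mm; outrigger x -65 to 105, y 57 to 167 mm. Place and yaw vary.
- slide (a joint): Travel (m) of the follower slide along the fixture's x: 0 = fully back, as it starts; 0.045 = fully home on its stop, jaw astride the damper's near eye. About 3 N of friction; stays where left. Aluminium carriage with a push plate at its rear. Its follower arm meets the cam after 15 mm with the cam at its high point; it gets home only with the cam within 0.4 rad of low.
- push_plate (a point): Centre of the rear (robot-side) face of the slide's upright push plate, 55 mm above the bench; moves with the slide. The plate is 70 mm wide (along fixture y), 12 mm thick, from 18 to 85 mm above the bench; at slide 0 this point is at fixture x -95, y 0 mm. Free space behind it, above the base plate.
- follower_arm (a point): Middle of the front face of the slide's follower arm, at fixture x -20, y 72, z 34 mm at slide 0: a flat aluminium bar 20 mm square that reaches left from the slide to y 125 mm, its top 44 mm above the bench, and moves with the slide towards the cam.
- cam (a joint): Angle (rad) of the eccentric cam: the lever's direction seen from above, counter-clockwise from fixture +x. 0 = low point, lever straight forward, parallel to the damper; 3.14 = high point, lever back towards the robot. Starts at 1.9 to 3.0; turn it clockwise from above, the lever sweeping over the left side. Stops at -0.06 and 3.15. Friction 0.22 N m (3 N at the post); stays where left.
- cam_pivot (a point): Point on the cam's upright pivot axis, 56 mm above the bench (top of the lever bar), at fixture x 41, y 90 mm. The cam is a steel disc of radius 30 mm, 22 to 46 mm above the bench, its centre 16 mm off the pivot towards the lever. The lever is a dark bar 18 mm wide, 46 to 56 mm above the bench.
- lever_post (a point): Point on the axis of the upright black post at the lever's end, 80 mm above the bench, 85 mm from the pivot; moves with the lever. The post is 16 mm across, 56 to 105 mm above the bench. Its whole sweep is free above 56 mm; nearest are the slide's plate and jaw (within 35 mm of the track's middle, up to 85 mm high) and the damper.
- damper: Coil-over damper (coil spring on an aluminium tube), 303 mm long, 66 mm across the spring seats, 0.95 kg, lying loose in two saddles along the fixture's x. Origin at its near tip, on its axis (60 mm above the bench, fixture x 46.5, y 0 mm), x along its axis away from the slide; top 93 mm above the bench. Not to be moved or lifted.
- socket: Bystander: a steel drive socket, 26 mm across and 38 mm tall, standing on the bench to the right of the fixture. Origin at the centre of its underside. Leave alone.
- lock_ring: Bystander: an aluminium spring lock ring, 72 mm across, 12 mm thick, flat on the bench to the right of the fixture, beside the slide. Origin at the centre of its underside. Leave alone.
- oil_can: Bystander: a round can, 56 mm across, 150 mm tall, standing to the right of the fixture, beside the damper. Origin at the centre of its underside. Leave alone.
- grease_jar: Bystander: a lidded jar, 60 mm across, 60 mm tall, standing to the left of the fixture, beyond the lever. Origin at the centre of its underside. Leave alone.
- spanner: Bystander: an open-ended spanner 190 mm long, lying on the left of the bench. Origin at the centre of its underside. Leave alone.
- screwdriver: Bystander: a screwdriver 200 mm long, lying on the left of the bench. Origin at the centre of its underside. Leave alone.
- cup: Bystander: an open plastic cup, 84 mm across, 100 mm tall, standing on the right of the bench. Origin at the centre of its underside. Leave alone.
- brake_can: Bystander: a plastic bottle, 60 mm across, 130 mm tall, standing on the right of the bench. Origin at the centre of its underside. Leave alone.

How it is judged:
By the outcome, as a careful person would: the job done as asked, in the order asked, and still so for the second after the job is handed in, with the robot touching nothing.
It also fails if it takes over 58 s, if anything falls off the work surface, if the arm or the gripper's body presses on something with over 40 N, if the wrist force passes 120 N, or if a joint passes its speed limit or range.

### The arm

A 6-joint arm with a two-finger parallel gripper is mounted at the origin on the work surface. World frame = base frame: x ahead of the robot, y to its left, z up, the work surface at z = 0. Lengths are in mm, angles in rad, forces in N, time in s.
With the tool pointing down it reaches from about 250 to 775 mm from the base axis. Payload 4 kg.
Tool frame: the origin (TCP) lies on the centre line of the jaws, within the pads' length; the fingertips stand 25 mm ahead of it and the grasp point (between the pads) lies 6 mm ahead of it; z points along the fingers, y is the line along which they close (so a half turn about z gives the same grasp; the last joint's range is limited). The gripper opens to 85 mm and grips with 20 to 120 N. Pads are 22 mm wide; open, the fingers measure 114 mm over their backs; the gripper's body (76 mm by 85 mm) begins 54 mm behind the grasp point. The pads swing forward as they close: fully open they stand 13 mm farther back than shut.
Start: joints at [1.188, 0.087, 1.371, -0, 1.684, -0.103], TCP at [151.898, 528.623, 256.341] pointing down, gripper open.
Joint ranges: [-3.1, 3.1], [-0.76, 2.03], [0.27, 2.55], [-1.08, 4.22], [0.17, 2.65], [-2.57, 2.57]. Speed limits (rad/s): [2.79, 2.79, 3.14, 3.14, 3.14, 3.14].

### API

Orientations are given as a unit quaternion [x, y, z, w].
In Python, from plant import read_state, capture, calibration, job_done, trace, mark_of gives the robot as it stands.
- The arm moves only by the tool move_arm, never from a script. Its arguments are lists of equal length, an entry for each row: "gripper": the opening, from 0 (shut) to 1 (fully open); "xyz": the shift along the tool's x, y, z normalised to -1 to 1, where 1 is 0.04 m, a list of three; "spin": the turn about the tool's z normalised to -1 to 1, where 1 is pi rad. A call has exactly 5 rows; each row shifts and turns the commanded pose from where the row before left it, along the tool's axes as they then stand; what a row does not reach is not made up. A row lasts 1/8 s, in which the tool goes at most 62.5 mm and 10.7 degrees, less where a joint would pass 70% of its speed; a pose out of reach is approached as far as the arm can. A call with a number of a shift or a turn outside -1 to 1 is refused whole. A call with a gripper value outside its range is refused whole. The fingers move at their own pace and stop on an object; the grip force is fixed at half the most. Time passes only in rows, so rows that do not move let the fingers close, or fill a call up. It gives the time, the measured TCP pose, the force, the opening and the grip force at its end, in the units of the state.
- read_state(): the state, without advancing time (a new reading comes with each control period).
- capture(name): name is "scene" or "side" or "wrist"; returns the picture (400x640x3 uint8, red, green, blue); there is no depth.
- calibration(name): a dict with "fx", "fy", "cx", "cy" (pixels), "origin" and "rotation" of the camera in the world; the wrist camera has in their place "tool_from_camera" (4x4, takes a point from camera to tool coordinates, whose origin is the TCP and whose axes are the flange's). Camera axes: x right, y up, looking along -z (the intrinsics and any distortion apply to the point x, -y, -z); pixel columns grow to the right and rows downward; lengths in mm; the calibration is good to about 2 mm. A picture is of the moment at which its call begins: read the wrist's pose just before it. calibration takes no time and is no camera call.
- job_done(): hands the job in; it is judged then, once.
Trained networks look in the newest picture that a camera, given by its name, has taken for a name from the list of things; names that differ only in an ending like _2 or _b are one class to them, and where a whole thing is asked for, a point or a joint stands for the part that bears it (a point fixed in the world has none). Each returns a list of dicts, best first, with "p" (0 to 1); they miss things now and then, are a little off and sometimes report something else, mostly with a low value. They report only what shows in the picture. A call takes as long as a camera call.
- trace(query, camera): "region" (400x640 bool, what is visible of it) and "box" ([left, top, right, bottom] in pixels, round what is visible of it).
- mark_of(query, camera): "position" ([row, column] in pixels: a listed point, or the origin of a listed thing).
The state is a dict: "time": time; "joints": joint angles; "joint_velocities": joint speeds; "joint_efforts": joint torques, N m; "eef_pos": TCP position; "ee_rot": TCP orientation; "force": force on the tool from outside, world axes, zero at the start; "wrist_torque": the same for the moment, N m; "width": finger opening in mm; "finger_force": force on a finger pad.
Only numpy, scipy, OpenCV 4.12 (cv2) and the standard library are available. Lean on these libraries where they do the work, as an engineer would, in place of code of your own. Each camera call takes 0.05 s, during which the arm holds its last target. There are 200 camera calls.

## Working session

There is one attempt and no reset: what is moved stays moved. The work goes in short steps, Python scripts to look and compute and a tool call to move; the robot and the scene stay as the last step left them, time stands still between calls to the robot, and variables do not carry over. Pictures are saved under pics/ and viewed, at most 10 in all, crops included, and the job is handed in when it is done.

Besides the shell and the picture viewer there is one more tool, called after "Request:" as name(argument=value, ...) on one line, values as JSON. move_arm: Moves the arm, as the interface text tells. Its arguments: {"type":"object","properties":{"gripper":{"type":"array","items":{"type":"number"}},"xyz":{"type":"array","items":{"type":"array","items":{"type":"number"}}},"spin":{"type":"array","items":{"type":"number"}}},"required":["gripper","xyz","spin"]}

```bash
mkdir -p pics; ls
cat > h.py <<'E'
import numpy as np, cv2
from plant import *
def ray(cam,rc):
    c=calibration(cam); r,cl=rc
    d=np.array([(cl-c['cx'])/c['fx'],-(r-c['cy'])/c['fy'],-1.0])
    return np.array(c['origin']),np.array(c['rotation'])@d
def atz(cam,rc,z):
    o,d=ray(cam,rc); return o+d*(z-o[2])/d[2]
E
python3 - <<'E'
from h import *
print({k:v for k,v in calibration('scene').items()});print(calibration('side'))
print(calibration('wrist'))
s=read_state();print(s['eef_pos'],s['ee_rot'],s['width'],s['time'])
Z=dict(push_plate=55,follower_arm=34,cam_pivot=56,lever_post=80,damper=60,grease_jar=0,fixture=0,oil_can=0,spanner=0,screwdriver=0)
for cam in ('scene','side'):
    im=capture(cam); cv2.imwrite(f'pics/{cam}0.png',im[:,:,::-1])
    for q,z in Z.items():
        for m in mark_of(q,cam)[:2]:
            print(cam,q,round(m['p'],2),np.round(m['position']),np.round(atz(cam,m['position'],z)))
E
```

```text
pics
{'fx': 399.6548072356794, 'fy': 399.6548072356794, 'cx': 320.4201274810869, 'cy': 201.92214103758207, 'origin': array([1171.53343051,  242.7777052 ,  964.34549464]), 'rotation': array([0.15529183, 0.26394257, 0.81374054, 0.49400921])}
{'fx': 404.3167219358203, 'fy': 404.3167219358203, 'cx': 325.769876410853, 'cy': 196.9896064306688, 'origin': array([ -16.40412586, -808.75340539,  829.42190443]), 'rotation': array([ 0.41698703, -0.14937807, -0.31150262,  0.8406986 ])}
{'fx': 289.33991260696445, 'fy': 289.33991260696445, 'cx': 320.2959500302935, 'cy': 198.64349553686284, 'tool_from_camera': array([[ 5.20836591e-04,  9.49908505e-01,  3.12527697e-01,
         8.11315996e+01],
       [ 9.99998929e-01, -9.22238833e-04,  1.13656000e-03,
        -9.66421000e-01],
       [ 1.36785319e-03,  3.12526770e-01, -9.49907968e-01,
        -1.18029950e+02],
       [ 0.00000000e+00,  0.00000000e+00,  0.00000000e+00,
         1.00000000e+00]])}
[151.72663986 528.19695032 255.11994175] [ 1.39460797e-01  9.90226969e-01 -1.07866530e-03 -2.70472796e-04] 85.48997497548547 0.0Traceback (most recent call last):
  File "<stdin>", line 10, in <module>
  File "h.py", line 8, in atz
    o,d=ray(cam,rc); return o+d*(z-o[2])/d[2]
        ~~~^^^^^^^^
  File "h.py", line 6, in ray
    return np.array(c['origin']),np.array(c['rotation'])@d
                                 ~~~~~~~~~~~~~~~~~~~~~~~^~
ValueError: matmul: Input operand 1 has a mismatch in its core dimension 0, with gufunc signature (n?,k),(k,m?)->(n?,m?) (size 3 is different from 4)
```

```bash
sed -i "s/np.array(c\['rotation'\])@d/R.from_quat(c['rotation']).apply(d)/; 1a from scipy.spatial.transform import Rotation as R" h.py
python3 - <<'E'
from h import *
Z=dict(push_plate=55,follower_arm=34,cam_pivot=56,lever_post=80,damper=60,grease_jar=0,fixture=0,oil_can=0,spanner=0,lock_ring=0)
for cam in ('scene','side'):
    im=capture(cam); cv2.imwrite(f'pics/{cam}0.png',im[:,:,::-1])
    for q,z in Z.items():
        for m in mark_of(q,cam)[:2]:
            print(cam,q,round(m['p'],2),np.round(m['position']),np.round(atz(cam,m['position'],z)))
print(read_state()['time'])
E
```

```text
scene push_plate 0.91 [161. 342.] [431. -80.  55.]
scene push_plate 0.43 [322. 487.] [722. 431.  55.]
scene follower_arm 0.57 [190. 354.] [502.  -4.  34.]
scene lever_post 0.94 [197. 382.] [519.  85.  80.]
scene damper 0.95 [197. 321.] [583. -72.  60.]
scene grease_jar 0.63 [281. 355.] [745. 113.   0.]
scene grease_jar 0.42 [158. 196.] [ 593. -524.   -0.]
scene fixture 0.84 [197. 327.] [537. -74.   0.]
scene oil_can 0.93 [224. 259.] [ 712. -204.    0.]
scene oil_can 0.51 [205. 352.] [528.   3.  -0.]
scene spanner 0.66 [245. 495.] [472. 408.   0.]
scene spanner 0.21 [196. 380.] [461.  63.   0.]
scene lock_ring 0.56 [172. 299.] [ 492. -198.    0.]
side push_plate 0.81 [232. 280.] [430. -75.  55.]
side follower_arm 0.58 [215. 288.] [505.  -6.  34.]
side follower_arm 0.51 [350. 398.] [ 416. -530.   34.]
side cam_pivot 0.78 [201. 297.] [555.   9.  56.]
side cam_pivot 0.56 [242. 350.] [ 551. -233.   56.]
side lever_post 0.85 [188. 273.] [519.  86.  80.]
side lever_post 0.73 [348. 399.] [ 398. -545.   80.]
side damper 0.81 [211. 319.] [571. -78.  60.]
side grease_jar 0.58 [175. 329.] [775. 112.   0.]
side fixture 0.59 [229. 306.] [531. -63.   0.]
side oil_can 0.86 [225. 386.] [ 727. -209.    0.]
side oil_can 0.16 [349. 397.] [ 436. -514.    0.]
side spanner 0.58 [172. 210.] [460. 419.   0.]
side lock_ring 0.59 [258. 322.] [ 490. -188.    0.]
1.2
```

View pics/scene0.png

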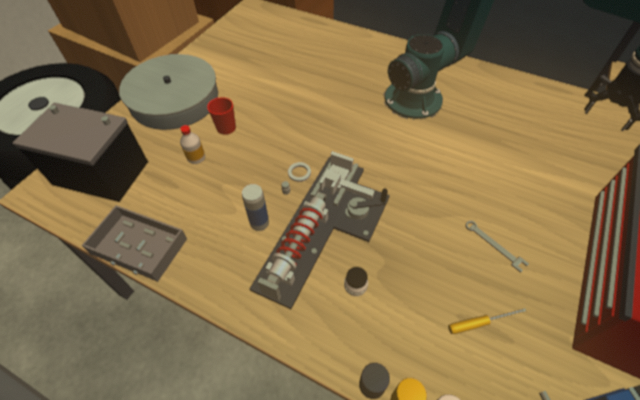

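View pics/side0.png

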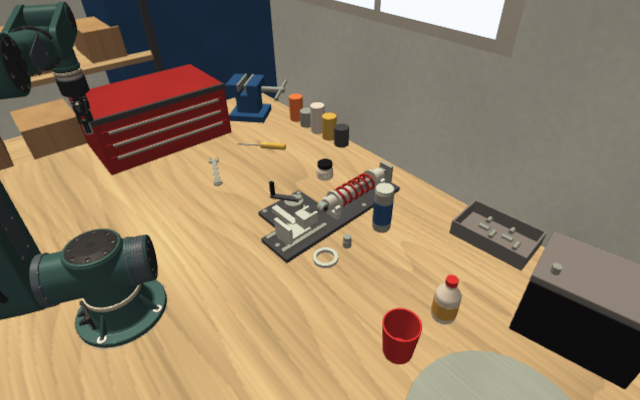

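The scene and side views agree: push plate about (430,-78), pivot about (557,10), post about (519,85), so lever angle is about 2.05 and fixture yaw about 0. I'll move above it for one close look.

Request:
move_arm(gripper=[0,0,0,0,0], xyz=[[-0.74,-0.53,0],[-0.74,-0.53,0],[-0.74,-0.53,0],[-0.74,-0.53,0],[-0.74,-0.53,0]], spin=[0,0,0,0,0])

```text
time: 1.82
eef_pos: [265.5, 384.9, 256.5]
ee_rot: [0.139, 0.99, 0.0, 0.0]
force: [-0.4, -0.5, -0.6]
width: 0.3
finger_force: 0.0
```

Request:
move_arm(gripper=[0,0,0,0,0], xyz=[[-0.74,-0.53,0],[-0.74,-0.53,0],[-0.74,-0.53,0],[-0.74,-0.53,0],[-0.74,-0.53,0]], spin=[0,0,0,0,0])

```text
time: 2.45
eef_pos: [378.5, 242.1, 256.5]
ee_rot: [0.139, 0.99, 0.0, 0.0]
force: [0.7, -0.4, -0.2]
width: -0.1
finger_force: 0.0
```

Request:
move_arm(gripper=[0,0,0,0,0], xyz=[[-0.74,-0.53,0],[-0.74,-0.53,0],[-0.74,-0.53,0],[-0.74,-0.53,0],[-0.74,-0.53,0]], spin=[0,0,0,0,0])

```text
time: 3.08
eef_pos: [491.5, 99.4, 256.5]
ee_rot: [0.139, 0.99, 0.0, 0.0]
force: [0.0, -0.2, 0.1]
width: -0.3
finger_force: 0.0
```

Request:
move_arm(gripper=[0,0,0,0,0], xyz=[[0,0,0],[0,0,0],[0,0,0],[0,0,0],[0,0,0]], spin=[0.05,0.05,0.05,0.05,0.05])

```text
time: 3.7
eef_pos: [490.8, 100.4, 256.4]
ee_rot: [0.51, 0.86, 0.0, 0.0]
force: [-0.6, 1.1, -0.3]
width: -0.5
finger_force: 0.0
```

```bash
cat >> h.py <<'E'
def wz(rc,z,s):
    c=calibration('wrist');T=np.array(c['tool_from_camera']);r,cl=rc
    d=np.array([(cl-c['cx'])/c['fx'],-(r-c['cy'])/c['fy'],-1.0])
    Q=R.from_quat(s['ee_rot']);o=Q.apply(T[:3,3])+s['eef_pos'];d=Q.apply(T[:3,:3]@d)
    return o+d*(z-o[2])/d[2]
E
cat > look.py <<'E'
from h import *
import sys
s=read_state();im=capture('wrist');cv2.imwrite(f'pics/{sys.argv[1]}.png',im[:,:,::-1])
print(s['time'],np.round(s['eef_pos']),np.round(s['joints'],2),np.round(s['force'],1),R.from_quat(s['ee_rot']).as_matrix()[:,1].round(3))
Z=dict(push_plate=55,follower_arm=34,cam_pivot=56,lever_post=80,damper=60,fixture=0)
for q,z in Z.items():
    for m in mark_of(q,'wrist')[:1]: print(q,round(m['p'],2),np.round(m['position']),np.round(wz(m['position'],z,s),1))
E
python3 look.py w1
```

```text
3.7 [491. 100. 256.] [ 0.09 -0.02  1.48  0.    1.68 -0.41] [-0.6  1.1 -0.3] [0.877 0.48  0.   ]
push_plate 0.78 [276. 213.] [431.4 -79.6  55. ]
follower_arm 0.74 [245. 290.] [500.4  -4.2  34. ]
cam_pivot 0.56 [262. 339.] [562.   15.3  56. ]
lever_post 0.74 [205. 333.] [513.1  85.5  80. ]
damper 0.5 [319. 312.] [571.4 -74.4  60. ]
fixture 0.94 [276. 287.] [525.2 -68.7   0. ]
```

View pics/w1.png

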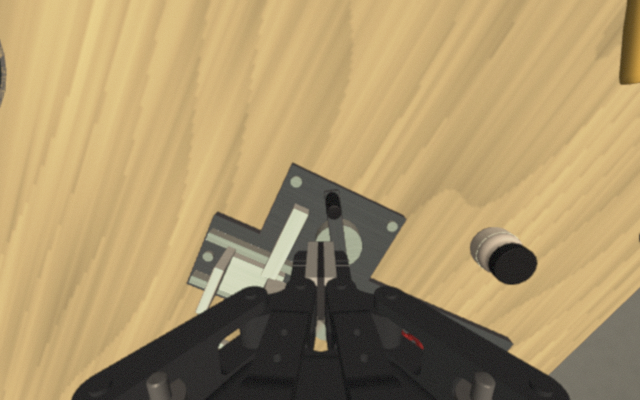

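The wrist view shows the outrigger's left corners at about (row 164, col 293) and (213, 405), the base's rear-left corner at (212, 218), and the post top at (197, 333). I'll fit the fixture pose from these.

```bash
cat > fit.py <<'E'
from h import *
from scipy.optimize import least_squares
s=read_state()
C=[((164,293),(-65,167),16),((213,405),(105,167),16),((212,218),(-130,60),16),((232,261),(-65,60),16),((278,371),(105,60),16),
 ((276,213),(-95,0),55),((262,339),(41,90),56),((245,290),(-20,72),34),((319,312),(46.5,0),60)]
P=[wz(rc,z,s)[:2] for rc,_,z in C]+[np.array(p) for p in [(431,-80),(502,-4),(583,-72),(430,-75),(505,-6),(571,-78)]]
F=np.array([f for _,f,_ in C]+[(-95,0),(-20,72),(46.5,0)]*2,float);P=np.array(P)
def T(p,f): c,q=np.cos(p[2]),np.sin(p[2]); return p[:2]+f@np.array([[c,q],[-q,c]])
r=least_squares(lambda p:(T(p,F)-P).ravel(),[525,-75,0],loss='soft_l1',f_scale=3)
print(r.x);print((T(r.x,F)-P).round(1).tolist())
pv=T(r.x,np.array([[41,90.]]))[0];print('pivot',pv,'plate',T(r.x,np.array([[-95,0.]])))
for p in [(513.1,85.5),(519,85),(519,86)]:
    d=np.array(p)-pv;print(np.hypot(*d),np.arctan2(d[1],d[0])-r.x[2])
E
python3 fit.py
```

```text
[ 5.26878203e+02 -7.38758067e+01  4.92984273e-02]
[[-2.0, 0.0], [7.8, -5.3], [-4.5, -4.5], [-1.8, -2.8], [-0.8, -5.7], [-0.6, 1.2], [1.0, 1.6], [1.9, 0.6], [0.4, 1.6], [1.0, 1.4], [1.4, 1.1], [-9.7, 0.4], [2.0, -3.6], [-1.6, 3.1], [2.3, 6.4]]
pivot [563.39333005  18.03526731] plate [[431.99362085 -78.55726047]]
84.14813845286707 2.1620972695415714
80.34328333958442 2.1069132642720945
81.17864647290128 2.1001066726392668
```

Request:
move_arm(gripper=[0,0,0,0,0], xyz=[[-0.72,-0.51,0],[0,0,1],[0,0,1],[0,0,1],[0,0,1]], spin=[0,0,0,0,0])

```text
time: 4.68
eef_pos: [486.9, 65.3, 95.2]
ee_rot: [0.507, 0.862, 0.0, 0.0]
force: [0.3, -0.3, -0.1]
width: 0.1
finger_force: 0.0
```

```bash
python3 look.py w2
python3 - <<'E'
from h import *
capture('scene')
for q,z in dict(lever_post=80,cam_pivot=56).items(): print([ (round(m['p'],2),atz('scene',m['position'],z).round()) for m in mark_of(q,'scene')])
E
```

```text
4.675 [487.  65.  95.] [ 0.02  0.05  1.74  0.    1.35 -0.49] [ 0.3 -0.3 -0.1] [0.874 0.485 0.001]
lever_post 0.9 [254. 385.] [512.1  85.8  80. ]
damper 0.68 [253. 384.] [521.3  79.2  60. ]
[(0.73, array([528.,  82.,  80.]))]
[]
```

View pics/w2.png

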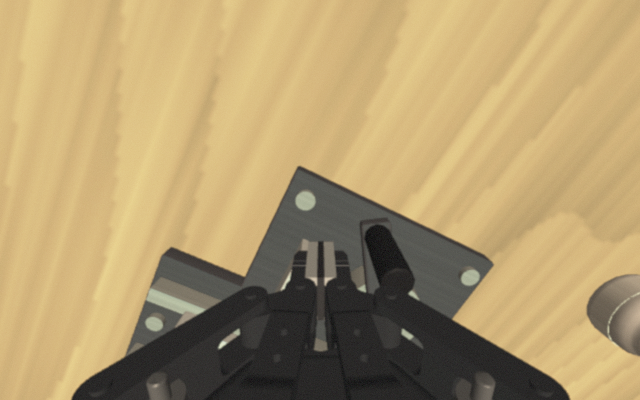

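The fingers (tip about row 245, col 320) stand just behind the post (rows 225–285, col 385). Starting the push.

Request:
move_arm(gripper=[0,0,0,0,0], xyz=[[0.05,0.18,0],[0.05,0.18,0],[0.05,0.18,0],[0.04,0.17,0],[0.04,0.17,0]], spin=[0,0,0,0.025,0.025])

```text
time: 5.8
eef_pos: [513.6, 90.0, 96.1]
ee_rot: [0.575, 0.818, -0.001, -0.0]
force: [-1.6, -2.4, 1.0]
width: -0.2
finger_force: 1.3
```

```bash
python3 look.py w3
python3 - <<'E'
from h import *
s=dict(eef_pos=np.array([486.9,65.3,95.2]),ee_rot=[.5072,.8618,0,0])
a=wz((167,300),16,s);b=wz((262,493),16,s);d=b-a;print(a,b,np.hypot(*d[:2]),np.arctan2(d[1],d[0]))
E
```

```text
5.8 [514.  90.  96.] [ 0.07  0.11  1.67 -0.    1.36 -0.28] [-1.6 -2.4  1. ] [ 0.941  0.339 -0.001]
lever_post 0.64 [265. 360.] [532.2  95.7  80. ]
[454.94842323  90.94638646  16.        ] [620.25469499  97.43838193  16.        ] 165.43370118900597 0.03925235793878
```

View pics/w3.png

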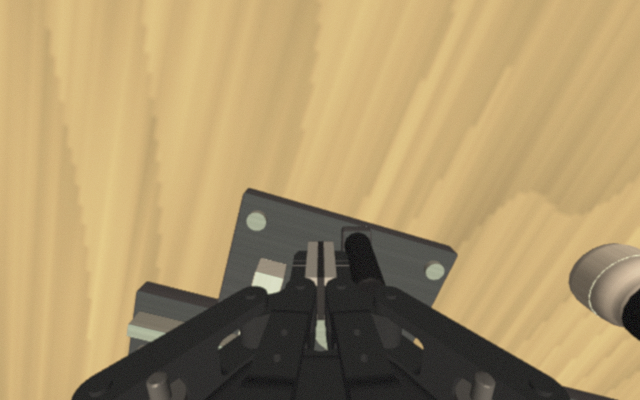

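Request:
move_arm(gripper=[0,0,0,0,0], xyz=[[0.033,0.168,0],[0.033,0.168,0],[0.033,0.168,0],[0.033,0.168,0],[0.033,0.168,0]], spin=[0.025,0.025,0.025,0.025,0.025])

```text
time: 6.78
eef_pos: [544.2, 103.7, 96.2]
ee_rot: [0.723, 0.691, -0.0, -0.001]
force: [-3.2, 1.5, 1.3]
width: -0.0
finger_force: 1.5
```

Request:
move_arm(gripper=[0,0,0,0,0], xyz=[[0.033,0.168,0],[0.033,0.168,0],[0.033,0.168,0],[0.033,0.168,0],[0.033,0.168,0]], spin=[0.025,0.025,0.025,0.025,0.025])

```text
time: 7.4
eef_pos: [578.6, 104.0, 96.2]
ee_rot: [0.844, 0.537, 0.0, -0.002]
force: [-1.2, 3.0, 0.8]
width: -0.0
finger_force: 1.5
```

```bash
python3 look.py w4
```

```text
7.4 [579. 104.  96.] [0.08 0.25 1.5  0.   1.39 0.52] [-1.2  3.   0.8] [ 0.906 -0.424 -0.003]
lever_post 0.62 [259. 361.] [598.   96.3  80. ]
```

View pics/w4.png

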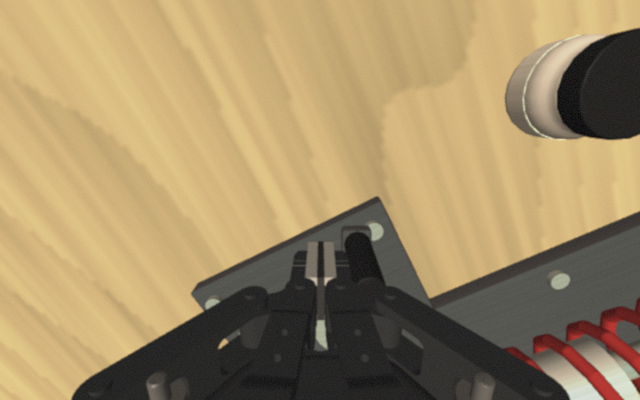

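The post stays seated at col 361 beside the fingers. Continuing.

Request:
move_arm(gripper=[0,0,0,0,0], xyz=[[0.033,0.168,0],[0.033,0.168,0],[0.033,0.168,0],[0.033,0.168,0],[0.033,0.168,0]], spin=[0.025,0.025,0.025,0.025,0.025])

```text
time: 8.38
eef_pos: [610.3, 90.0, 96.2]
ee_rot: [0.932, 0.361, 0.0, -0.001]
force: [-0.8, 3.4, -0.4]
width: -0.0
finger_force: 1.5
```

Request:
move_arm(gripper=[0,0,0,0,0], xyz=[[0.033,0.168,0],[0.033,0.168,0],[0.033,0.168,0],[0.033,0.168,0],[0.033,0.168,0]], spin=[0.025,0.025,0.025,0.025,0.025])

```text
time: 9.0
eef_pos: [634.7, 65.8, 96.3]
ee_rot: [0.985, 0.173, 0.001, -0.001]
force: [0.3, 3.6, -0.2]
width: -0.1
finger_force: 1.5
```

```bash
python3 look.py w5
```

```text
9.0 [635.  66.  96.] [0.01 0.36 1.37 0.   1.41 1.24] [ 0.3  3.6 -0.2] [ 0.34  -0.94  -0.001]
lever_post 0.93 [260. 361.] [643.   45.8  80. ]
```

View pics/w5.png

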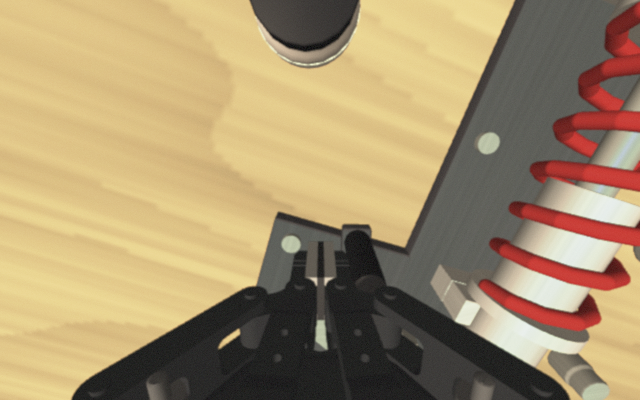

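Request:
move_arm(gripper=[0,0,0,0,0], xyz=[[0.033,0.168,0],[0.033,0.168,0],[0.033,0.168,0],[0.033,0.168,0],[0,0,0]], spin=[0.025,0.025,0.025,0.025,0])

```text
time: 9.98
eef_pos: [645.5, 40.0, 96.4]
ee_rot: [1.0, 0.018, -0.0, 0.0]
force: [0.4, 1.0, -0.8]
width: -0.4
finger_force: 0.2
```

```bash
python3 look.py w6
```

```text
9.975 [645.  40.  96.] [-0.03  0.38  1.34 -0.    1.42  1.51] [ 0.4  1.  -0.8] [ 0.035 -0.999  0.   ]
lever_post 0.56 [261. 360.] [646.6  18.1  80. ]
damper 0.71 [346. 481.] [572.9 -71.9  60. ]
fixture 0.68 [ 52. 206.] [754.1 119.7   0. ]
```

View pics/w6.png

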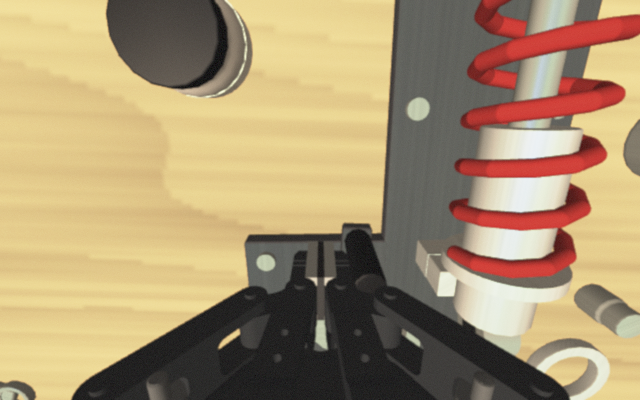

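Run:
```python
from h import *
s=read_state()
for a,b in [((235,384),(0,397.5)),((236,384),(237,247))]:
    a=wz(a,16,s);b=wz(b,16,s);d=b-a;print(a.round(1),b.round(1),np.arctan2(d[1],d[0]))
print(np.arctan2(s['ee_rot'][1],s['ee_rot'][0]))
```

```text
[632.3  -9.3  16. ] [784.2  -1.4  16. ] 0.051938356966621094
[631.5  -9.4  16. ] [627.1  93.9  16. ] 1.61347465982637
0.01743214788649424
```

The lever lies parallel to the base edge, with the post at (646,18). Against the measured fixture yaw of about 0.047, the cam is at about -0.02. I'll back off, rise and go behind the push plate.

Request:
move_arm(gripper=[0,0,0,0,0], xyz=[[0,-0.3,0],[0,-0.3,0],[0,0,-1],[0,0,-1],[0,0,-1]], spin=[0,0,0,0,0])

```text
time: 10.95
eef_pos: [644.6, 65.4, 217.5]
ee_rot: [1.0, 0.018, -0.0, -0.0]
force: [0.4, 0.1, -0.4]
width: 0.1
finger_force: 0.0
```

Request:
move_arm(gripper=[0,0,0,0,0], xyz=[[-0.9,0.48,0],[-0.9,0.48,0],[-0.9,0.48,0],[-0.9,0.48,0],[-0.9,0.48,0]], spin=[0,0,0,0,0])

```text
time: 11.58
eef_pos: [467.1, -37.7, 216.5]
ee_rot: [1.0, 0.018, 0.0, 0.0]
force: [-0.4, -0.8, 0.6]
width: 0.0
finger_force: 0.0
```

Request:
move_arm(gripper=[0,0,0,0,0], xyz=[[-0.9,0.48,0],[-0.9,0.48,0],[0,0,0],[0,0,0],[0,0,0]], spin=[0,0,0,0,0])

```text
time: 12.2
eef_pos: [398.3, -78.2, 216.3]
ee_rot: [1.0, 0.018, 0.0, -0.0]
force: [-0.4, 0.1, -0.2]
width: -0.0
finger_force: 0.0
```

```bash
python3 look.py w7
python3 - <<'E'
from h import *
for c in ('scene','side'):
    cv2.imwrite(f'pics/{c}2.png',capture(c)[:,:,::-1])
    for q,z in dict(push_plate=55,lever_post=80,cam_pivot=56).items(): print(c,q,[ (round(m['p'],2),atz(c,m['position'],z).round()) for m in mark_of(q,c)][:1])
E
```

```text
12.2 [398. -78. 216.] [-0.33 -0.23  1.75  0.    1.62  1.2 ] [-0.4  0.1 -0.2] [ 0.036 -0.999 -0.   ]
push_plate 0.86 [156. 321.] [429.2 -78.9  55. ]
follower_arm 0.91 [ 68. 244.] [506.4  -2.8  34. ]
fixture 0.63 [ 52. 321.] [528.  -75.4   0. ]
scene push_plate [(0.79, array([425., -76.,  55.]))]
scene lever_post [(0.94, array([653.,  20.,  80.]))]
scene cam_pivot [(0.93, array([573.,  20.,  56.]))]
side push_plate [(0.68, array([431., -79.,  55.]))]
side lever_post [(0.86, array([648.,   9.,  80.]))]
side cam_pivot [(0.55, array([572.,  27.,  56.]))]
```

View pics/w7.png

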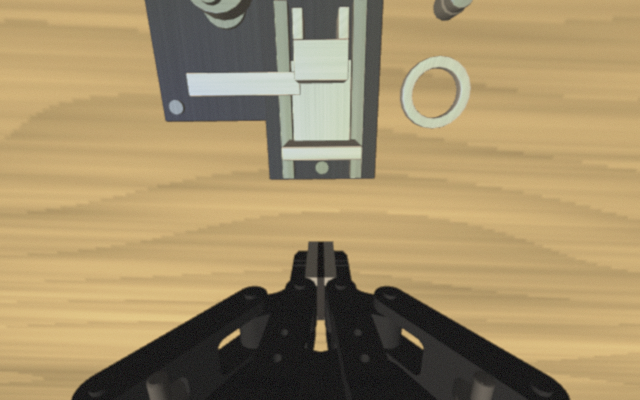

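The picture shows the plate (row 152, col 321) centred dead ahead of the fingers (row 245). Going down and pushing.

Request:
move_arm(gripper=[0,0,0,0,0], xyz=[[0,0,0.93],[0,0,0.93],[0,0,0.93],[0,0,0.93],[0,0,0]], spin=[0,0,0,0,0])

```text
time: 13.58
eef_pos: [395.0, -77.9, 64.7]
ee_rot: [1.0, 0.017, -0.004, -0.001]
force: [-0.2, -0.4, 1.1]
width: 0.0
finger_force: 0.0
```

Request:
move_arm(gripper=[0,0,0,0,0], xyz=[[0.2,0,0],[0.2,0,0],[0.2,0,0],[0.2,0,0],[0.2,0,0]], spin=[0,0,0,0,0])

```text
time: 14.2
eef_pos: [438.3, -77.5, 68.2]
ee_rot: [1.0, 0.017, 0.0, 0.0]
force: [-3.1, 0.5, 4.8]
width: -0.2
finger_force: 0.0
```

Request:
move_arm(gripper=[0,0,0,0,0], xyz=[[0.12,0,0],[0.12,0,0],[0.12,0,0],[0.12,0,0],[0,0,0]], spin=[0,0,0,0,0])

```text
time: 14.82
eef_pos: [458.0, -76.8, 68.0]
ee_rot: [1.0, 0.017, 0.001, 0.0]
force: [-0.0, 0.1, 3.9]
width: -0.2
finger_force: 0.0
```

Request:
move_arm(gripper=[0,0,0,0,0], xyz=[[0.05,0,0],[0.05,0,0],[0,0,0],[0,0,0],[0,0,0]], spin=[0,0,0,0,0])

```text
time: 15.45
eef_pos: [461.2, -76.7, 68.0]
ee_rot: [1.0, 0.017, 0.001, 0.0]
force: [-2.8, 0.2, 5.2]
width: -0.2
finger_force: 0.0
```

Request:
move_arm(gripper=[0,0,0,0,0], xyz=[[0.05,0,0],[0.05,0,0],[0,0,0],[0,0,0],[0,0,0]], spin=[0,0,0,0,0])

```text
time: 16.08
eef_pos: [465.0, -76.5, 68.0]
ee_rot: [1.0, 0.017, 0.0, -0.0]
force: [-3.4, 0.1, 6.4]
width: -0.0
finger_force: 0.0
```

Request:
move_arm(gripper=[0,0,0,0,0], xyz=[[0.03,0,0],[0.03,0,0],[0,0,0],[0,0,0],[0,0,0]], spin=[0,0,0,0,0])

```text
time: 16.7
eef_pos: [465.0, -76.5, 67.9]
ee_rot: [1.0, 0.017, -0.003, 0.0]
force: [-10.0, -0.6, 11.3]
width: 0.0
finger_force: 0.0
```

The slide stopped at 465 mm as predicted and the force jumped, so it is on its stop. Backing off and checking.

Request:
move_arm(gripper=[0,0,0,0,0], xyz=[[-0.2,0,0],[-0.8,0,0],[0,0,-1],[0,0,-1],[0,0,-1]], spin=[0,0,0,0,0])

```text
time: 17.32
eef_pos: [426.8, -77.7, 187.8]
ee_rot: [1.0, 0.017, -0.0, -0.0]
force: [1.1, 0.2, -0.7]
width: 0.0
finger_force: 0.0
```

Request:
move_arm(gripper=[0,0,0,0,0], xyz=[[0.8,-0.8,-1],[0.8,-0.8,0],[0,0,0],[0,0,0],[0,0,0]], spin=[0,0,0,0,0])

```text
time: 17.95
eef_pos: [488.2, -12.3, 226.8]
ee_rot: [1.0, 0.017, -0.001, -0.0]
force: [0.6, -0.5, 0.1]
width: -0.4
finger_force: 0.0
```

```bash
python3 look.py w8
```

```text
17.95 [488. -12. 227.] [-0.14 -0.04  1.56 -0.    1.62  1.4 ] [ 0.6 -0.5  0.1] [ 0.033 -0.999 -0.   ]
push_plate 0.93 [199. 381.] [473. -78.  55.]
follower_arm 0.84 [118. 311.] [551.8  -1.4  34. ]
cam_pivot 0.63 [107. 291.] [563.2  17.3  56. ]
damper 0.67 [103. 386.] [569.3 -72.   60. ]
fixture 0.73 [140. 375.] [528.6 -76.4   0. ]
```

View pics/w8.png

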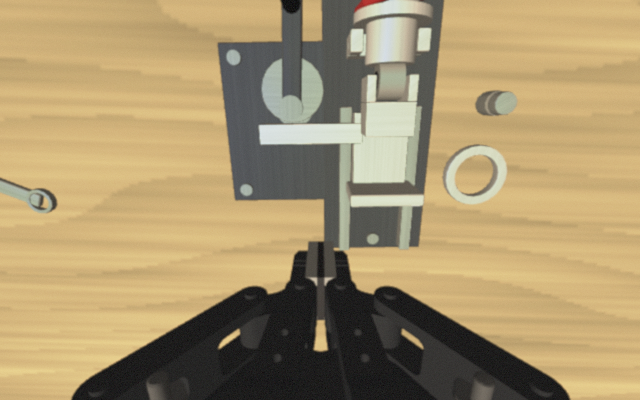

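The lever (col 291) points straight forward, parallel to the damper. The slide has moved about 44 mm and its jaw sits astride the near eye, with the robot clear of everything.

```bash
python3 -c "
from plant import *
print(job_done())"
```

```text
the job is handed in; nothing more can be done
None
```

The clamp is closed and the job handed in: the cam is at its low point with the lever straight forward (about -0.02 rad by my measurement), and after that the slide was pushed about 44–45 mm home, until it stopped and the push force rose.

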